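# Find the soft leaf spring and reject its stand

### The arm

A 7-joint arm with a two-finger parallel gripper is mounted at the origin on the work surface. World frame = base frame: x ahead of the robot, y to its left, z up, the work surface at z = 0. Lengths are in m, angles in degrees, forces in N, time in s.
With the tool pointing down it reaches from about 0.4 to 0.925 m from the base axis. Payload 4.1 kg.
Tool frame: the origin (TCP) lies at the very end of the fingers, on their centre line; the grasp point (between the pads) lies 19 mm behind it; z points along the fingers, x is the direction in which the jaws open and shut, and the axes are right-handed (so a half turn about z gives the same grasp; the last joint's range is limited). The gripper opens to 85 mm and grips with 20 to 120 N. Pads are 22 mm wide; open, the fingers measure 114 mm over their backs; the gripper's body (76 mm by 85 mm) begins 54 mm behind the grasp point. The pads swing forward as they close: fully open they stand 13 mm farther back than shut.
Start: joints at [64.572, 22.827, 2.584, 88.041, -1.071, 69.15, -2.905], TCP at [0.22, -0.612, 0.231] pointing down, gripper open.
Joint ranges: [-161.44, 161.44], [-28.35, 127.94], [-78.24, 83.42], [0, 140.83], [-78.03, 258.03], [13.02, 114.36], [-168.23, 168.23]. Speed limits (degrees/s): [147.25, 147.25, 180, 180, 180, 180, 180].

### API

Orientations are given as [roll, pitch, yaw] about the fixed x, y, z axes, in that order (R = Rz(yaw) Ry(pitch) Rx(roll)).
In Python, from rig import status, vision, workorder gives the robot as it stands. The module is installed in compiled form; this text tells all that it offers.
- The arm moves only by the tool carry_out, never from a script. Its argument "motion" is a list of rows, each a list of 4 numbers: the shift along the tool's x, y, z in m, then the turn about the tool's z in rad. A call has 1 to 12 rows; each row is the pose to reach, as a shift and turn from the pose measured when the call began, along the tool's axes at that moment; what a row does not reach only later rows make up. A row lasts 1/8 s, in which the tool goes at most 62.5 mm and 10.7 degrees, less where a joint would pass 70% of its speed; a pose out of reach is approached as far as the arm can. A call with a gripper value outside its range is refused whole. "fingers" is the opening, from 0 (shut) to 1 (fully open), set as the call begins (left out, the last holds). The fingers move at their own pace and stop on an object; "squeeze" is the grip in N (left out, the last holds). Time passes only in rows, so rows that repeat a pose let the fingers close. It gives the time, the measured TCP pose, the force and the opening at its end, in the units of the state.
- status.get_state(): the state, without advancing time (a new reading comes with each control period).
- vision.capture(name): name is "scene" or "top"; returns a dict with "img" (400x640x3 uint8, blue, green, red), "fx", "fy", "cx", "cy" (pixels), "xyz" and "orientation" of the camera in the world. Camera axes: x right, y down, z forward; pixel columns grow to the right and rows downward; lengths in m; the calibration is good to about 2 mm. A picture is of the moment at which its call begins. There is no depth.
- workorder.close_job(): hands the job in, once; it reports no verdict.
The state is a dict: "time_s": time; "joint_pos": joint angles; "joint_velocities": joint speeds; "joint_efforts": joint torques, N m; "eef_pos": TCP position; "tool_rot": TCP orientation; "wrist_force": force on the tool from outside, world axes, zero at the start; "moment": the same for the moment, N m; "finger_gap": finger opening in m.
Only numpy, scipy, OpenCV 4.12 (cv2) and the standard library are available. Lean on these libraries where they do the work, as an engineer would, in place of code of your own. Each camera call takes 0.05 s, during which the arm holds its last target. There are 200 camera calls.

### The job

One of the three clamped leaf springs has gone soft. Find it by pressing on the stud at a leaf's mid-span with a steady 8 N or so for a good second, never more than 15 N on any leaf, and seeing how far it gives: a sound leaf gives about 4 to 5 mm, the soft one about 8 mm. After that press, slide the black reject tab of the soft leaf's station fully to the robot's left, against its stop, leaving the other two tabs and the things standing around where they are.

Things in the scene. Friction and masses are not known exactly. Their poses are not given: they have to be found in the camera images.
- rig: spring-test rig bolted to the bench: dark steel plate 250 (x) x 450 (y) x 10 mm with three look-alike stations square to it at y = +150 (left), 0 and -150 mm. Which one holds the soft leaf must be felt. Origin on the bench under the middle stud; x points to the clamps, y to the left. Each station's grey base (230 x 100 mm) has its top 22 mm above the bench
- clamp_left (a point): where the left station's leaf spring leaves its clamp. Bright steel leaf 123 x 24 x 2 mm, reaching free from here to rig -x, 61 mm above the bench. Aluminium clamp block with dark cap: 45 mm long behind this point, 60 wide, bolt heads 80 mm high. A white scale strip, 12 mm wide, 84 mm high, stands 115 mm from here towards -x, 32 mm to the left
- stud_left (a point): load stud at mid-span of the left leaf: dark steel cylinder, 16 mm diameter, 10 mm up from the leaf, 60 mm from the clamp. Point: centre of its top, leaf unloaded, 72 mm above the bench (does not follow the leaf; the leaf may hang 1 mm lower). At 8 N the stud goes down 3.5 to 5.5 mm if sound, 7 to 10 mm if soft, elastically. Over 15 N overstrains it
- tab_left (a point): reject tab of the left station: upright black grip 14 x 14 mm, 32 to 64 mm above the bench, 42 mm in front of the leaf's free end, on a dark track (top 32 mm). Point: grip's centre, 52 mm above the bench, with the tab fully right (not rejected). It starts 0 to 4 mm left of it, slides to 30 mm left (rig +y) of it at its end stop, needs 2 to 3 N, stays where left
- clamp_middle (a point): where the middle station's leaf spring leaves its clamp. Bright steel leaf 123 x 24 x 2 mm, reaching free from here to rig -x, 61 mm above the bench. Aluminium clamp block with dark cap: 45 mm long behind this point, 60 wide, bolt heads 80 mm high. A white scale strip, 12 mm wide, 84 mm high, stands 115 mm from here towards -x, 32 mm to the left
- stud_middle (a point): load stud at mid-span of the middle leaf: dark steel cylinder, 16 mm diameter, 10 mm up from the leaf, 60 mm from the clamp. Point: centre of its top, leaf unloaded, 72 mm above the bench (does not follow the leaf; the leaf may hang 1 mm lower). At 8 N the stud goes down 3.5 to 5.5 mm if sound, 7 to 10 mm if soft, elastically. Over 15 N overstrains it
- tab_middle (a point): reject tab of the middle station: upright black grip 14 x 14 mm, 32 to 64 mm above the bench, 42 mm in front of the leaf's free end, on a dark track (top 32 mm). Point: grip's centre, 52 mm above the bench, with the tab fully right (not rejected). It starts 0 to 4 mm left of it, slides to 30 mm left (rig +y) of it at its end stop, needs 2 to 3 N, stays where left
- clamp_right (a point): where the right station's leaf spring leaves its clamp. Bright steel leaf 123 x 24 x 2 mm, reaching free from here to rig -x, 61 mm above the bench. Aluminium clamp block with dark cap: 45 mm long behind this point, 60 wide, bolt heads 80 mm high. A white scale strip, 12 mm wide, 84 mm high, stands 115 mm from here towards -x, 32 mm to the left
- stud_right (a point): load stud at mid-span of the right leaf: dark steel cylinder, 16 mm diameter, 10 mm up from the leaf, 60 mm from the clamp. Point: centre of its top, leaf unloaded, 72 mm above the bench (does not follow the leaf; the leaf may hang 1 mm lower). At 8 N the stud goes down 3.5 to 5.5 mm if sound, 7 to 10 mm if soft, elastically. Over 15 N overstrains it
- tab_right (a point): reject tab of the right station: upright black grip 14 x 14 mm, 32 to 64 mm above the bench, 42 mm in front of the leaf's free end, on a dark track (top 32 mm). Point: grip's centre, 52 mm above the bench, with the tab fully right (not rejected). It starts 0 to 4 mm left of it, slides to 30 mm left (rig +y) of it at its end stop, needs 2 to 3 N, stays where left
- weight_mid (a point): bystander: steel laboratory weight with a knob, 48 mm diameter, 74 mm high, 0.6 kg; point half-way up
- beaker_mid (a point): bystander: glass beaker, 66 mm diameter, 85 mm high; point half-way up
- jar_mid (a point): bystander: white screw jar, 60 mm diameter, 80 mm high; point half-way up

How it is judged:
By the outcome, as a careful person would: the job done as asked, in the order asked, and still so for the second after the job is handed in, with the robot touching nothing.
It also fails if it takes over 59 s, if anything falls off the work surface, if the arm or the gripper's body presses on something with over 40 N, if the wrist force passes 120 N, or if a joint passes its speed limit or range.

## Working session

There is one attempt and no reset: what is moved stays moved. The work goes in short steps, Python scripts to look and compute and a tool call to move; the robot and the scene stay as the last step left them, time stands still between calls to the robot, and variables do not carry over. Pictures are saved under pics/ and viewed, about 8 in all and at most 12, crops included, and the job is handed in when it is done.

Besides the shell and the picture viewer there is one more tool, called after "Request:" as name([rows], argument=value, ...), one row to a line, values as JSON. carry_out: Moves the arm, as the interface text tells. Its arguments: {"type":"object","properties":{"motion":{"type":"array"},"fingers":{"type":"number"},"squeeze":{"type":"number"}},"required":["motion"]}

```bash
mkdir -p pics
python3 - <<'E'
from rig import status, vision
import cv2,pickle
s=status.get_state();print(s)
for n in("scene","top"):
    d=vision.capture(n);cv2.imwrite(f"pics/{n}0.png",d["img"]);pickle.dump(d,open(f"{n}0.pkl","wb"))
    print(n,{k:v for k,v in d.items() if k!="img"})
E
```

```text
{'time_s': 0.0, 'joint_pos': array([64.57353894, 22.87227554,  2.57946784, 88.11191352, -1.07126055,
       69.14917465, -2.9051393 ]), 'joint_velocities': array([ 0.02709465, -0.11656023,  0.08043746, -0.0175853 , -0.00643493,
       -0.00209465, -0.01824083]), 'joint_efforts': array([ 2.63273942e-04, -4.75128186e+01,  1.36397313e+00, -2.54216945e+01,
        1.14198236e-02,  9.40052705e-03,  3.88683577e-05]), 'eef_pos': array([ 0.21951299, -0.61116383,  0.23027671]), 'tool_rot': array([ 1.79992540e+02,  1.08973532e-01, -7.02388302e+01]), 'wrist_force': array([-0.21562278, -0.80173024,  0.40737421]), 'moment': array([-0.00714948,  0.0182772 , -0.0070762 ]), 'finger_gap': 0.08544147415773572}
scene {'fx': 391.1769991611594, 'fy': 391.1769991611594, 'cx': 319.08892236966955, 'cy': 193.8072108116657, 'xyz': array([ 1.35250461, -0.18241066,  0.54619694]), 'orientation': array([-1.20279676e+02, -8.58369878e-02,  7.53467714e+01])}
top {'fx': 411.51119978977454, 'fy': 411.51119978977454, 'cx': 317.1082077898014, 'cy': 202.3699625240066, 'xyz': array([0.52926464, 0.01569225, 1.27496814]), 'orientation': array([-177.52540671,    0.33817081,  -89.66566106])}
```

View pics/scene0.png

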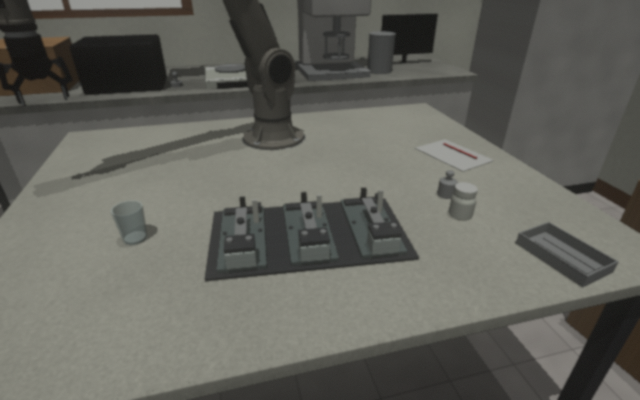

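View pics/top0.png

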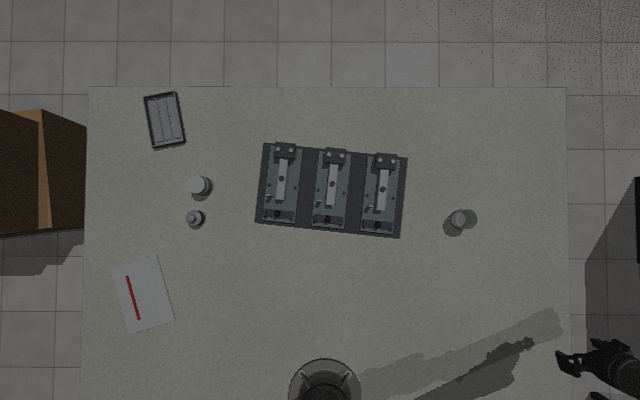

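The scene picture shows the rig mid-bench, with the clamps away from the robot. In the top picture the plate corners are at about (264,142), (407,157), (400,238) and (255,223), and the studs at about (281,178), (332,184) and (383,190). The weight and jar (195,219 and 200,186) and the beaker (457,219) stand well clear. I'll fit the rig pose and check it with an overlay.

```bash
cat > h.py <<'E'
import numpy as np,cv2
from scipy.spatial.transform import Rotation as Ro
def proj(d,P):
    R=Ro.from_euler('xyz',d['orientation'],degrees=True).as_matrix()
    c=(np.atleast_2d(P)-d['xyz'])@R
    return c[:,:2]/c[:,2:]*[d['fx'],d['fy']]+[d['cx'],d['cy']]
def unproj(d,uv,z):
    R=Ro.from_euler('xyz',d['orientation'],degrees=True).as_matrix()
    uv=np.atleast_2d(uv);r=np.c_[(uv-[d['cx'],d['cy']])/[d['fx'],d['fy']],np.ones(len(uv))]@R.T
    return d['xyz']+r*((z-d['xyz'][2])/r[:,2:])
def rig(p,L):
    x,y,a=p;L=np.atleast_2d(L);c,s=np.cos(a),np.sin(a)
    return np.c_[x+c*L[:,0]-s*L[:,1],y+s*L[:,0]+c*L[:,1],L[:,2]]
E
python3 - <<'E'
from h import *
import pickle
from scipy.optimize import least_squares
d=pickle.load(open('top0.pkl','rb'))
uv=np.array([[281,178],[332,184],[383,190]])
S=np.array([[0,.15,.072],[0,0,.072],[0,-.15,.072]])
# refine: dark blob centroid in each stud neighbourhood
g=cv2.cvtColor(d['img'],cv2.COLOR_BGR2GRAY).astype(float)
ref=[]
for u,v in uv:
    w=g[v-6:v+7,u-4:u+5]; m=np.clip(np.percentile(w,60)-w,0,None)
    yy,xx=np.mgrid[v-6:v+7,u-4:u+5]; k=np.exp(-((xx-u)**2+(yy-v)**2)/8); m=m*k
    ref.append([(m*xx).sum()/m.sum(),(m*yy).sum()/m.sum()])
print(np.round(ref,1))
f=lambda p:(proj(d,rig(p,S))-uv).ravel()
r=least_squares(f,[.6,0,-.1]);print(r.x,r.fun.round(2))
p=r.x;np.save('p.npy',p)
im=cv2.resize(d['img'][130:250,245:420],None,fx=4.5,fy=4.5,interpolation=cv2.INTER_CUBIC)
im=cv2.convertScaleAbs(im,alpha=1.6)
def mark(L,c):
    for q in proj(d,rig(p,L)): cv2.circle(im,tuple(int(t) for t in (q-[245,130]+.5)*4.5),3,c,1)
mark(S,(0,0,255))
for y in(.15,0,-.15):
    mark([[.06,y,.061],[-.063,y,.061]],(0,255,0)); mark([[-.105,y,.064]],(255,255,0)); mark([[-.055,y+.032,.084]],(255,0,255))
# unknown plate x-offset: only mark y edges
mark([[0,.225,.01],[0,-.225,.01]],(0,255,255))
cv2.imwrite('pics/ov.png',im)
E
```

```text
[[280.9 178.1]
 [331.8 183.7]
 [382.6 189.4]]
[ 0.63536212 -0.0201047  -0.11216152] [ 0.18  0.02 -0.05 -0.   -0.14 -0.02]
```

View pics/ov.png

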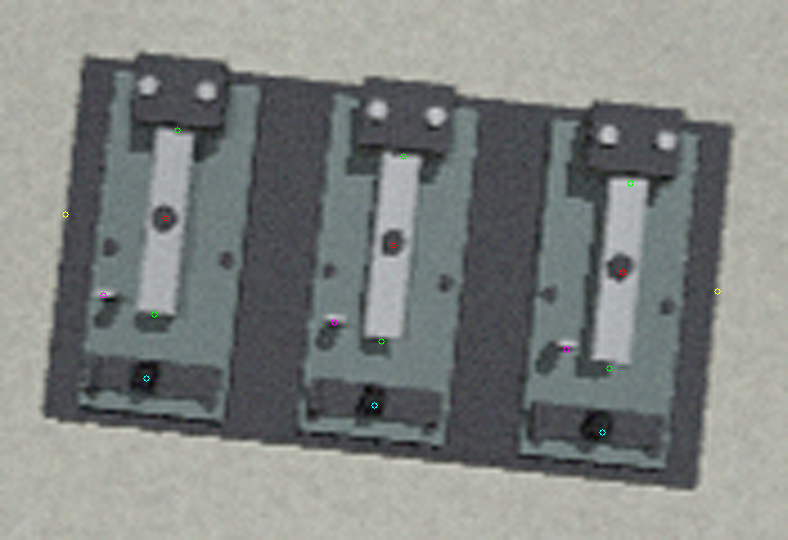

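The overlay fits: leaves, studs, tabs and scale strips all line up to within about 1 px (2.5 mm). The stud markers sit slightly low and right, so I'll refit with the centroids, then move over the right stud.

```bash
cat >> h.py <<'E'
def shift(target,yaw_t):
    "shift in tool axes + turn (rad) to reach world target/yaw (deg)"
    from rig import status
    s=status.get_state();R=Ro.from_euler('xyz',s['tool_rot'],degrees=True)
    d=R.inv().apply(np.array(target)-s['eef_pos'])
    t=-np.radians((yaw_t-s['tool_rot'][2]+180)%360-180)
    print('t',round(s['time_s'],2),'pos',s['eef_pos'].round(4),'rot',s['tool_rot'].round(2),'F',s['wrist_force'].round(2),'| shift',d.round(4),'turn',round(t,3))
E
python3 - <<'E'
from h import *
import pickle
from scipy.optimize import least_squares
d=pickle.load(open('top0.pkl','rb'))
S=np.array([[0,.15,.072],[0,0,.072],[0,-.15,.072]])
uv=np.array([[280.9,178.1],[331.8,183.7],[382.6,189.4]])
r=least_squares(lambda p:(proj(d,rig(p,S))-uv).ravel(),[.6,0,-.1]);p=r.x;np.save('p.npy',p);print(p,np.degrees(p[2]))
print(rig(p,S).round(4)); print(rig(p,[[-.105,y,.052] for y in(.15,0,-.15)]).round(4))
t=rig(p,[[0,-.15,.12]])[0]; shift(t,np.degrees(p[2]))
E
```

```text
[ 0.63614317 -0.01942007 -0.10569335] -6.0557830108219495
[[ 0.652   0.1297  0.072 ]
 [ 0.6361 -0.0194  0.072 ]
 [ 0.6203 -0.1686  0.072 ]]
[[ 0.5476  0.1408  0.052 ]
 [ 0.5317 -0.0083  0.052 ]
 [ 0.5159 -0.1575  0.052 ]]
t 0.1 pos [ 0.2195 -0.6112  0.2304] rot [ 1.7999e+02  1.0000e-01 -7.0240e+01] F [0.46 0.16 0.1 ] | shift [-0.2808 -0.5268  0.1108] turn -1.12
```

Request:
carry_out([
  [-0.023, -0.044, 0, -0.1],
  [-0.047, -0.088, 0, -0.2],
  [-0.07, -0.132, 0, -0.3],
  [-0.094, -0.176, 0, -0.4],
  [-0.117, -0.22, 0.01, -0.5],
  [-0.14, -0.263, 0.02, -0.6],
  [-0.164, -0.307, 0.03, -0.7],
  [-0.187, -0.351, 0.04, -0.8],
  [-0.211, -0.395, 0.05, -0.9],
  [-0.234, -0.439, 0.06, -1.0],
  [-0.257, -0.483, 0.06, -1.08],
  [-0.281, -0.527, 0.06, -1.12],
], fingers=0, squeeze=40)

```text
time_s: 1.6
eef_pos: [0.6209, -0.1675, 0.1701]
tool_rot: [-179.9, 0.1, -6.0]
wrist_force: [-0.5, 0.5, -0.2]
finger_gap: -0.0004
```

Run:
```python
from h import *
p=np.load('p.npy');shift(rig(p,[[0,-.15,.09]])[0],np.degrees(p[2]))
```

```text
t 1.6 pos [ 0.6209 -0.1675  0.1701] rot [-1.7992e+02  1.1000e-01 -6.0000e+00] F [-0.52  0.49 -0.22] | shift [-0.0003  0.0013  0.0801] turn 0.001
```

Request:
carry_out([
  [0, 0.001, 0.03, 0],
  [0, 0.001, 0.06, 0],
  [0, 0.001, 0.088, 0],
  [0, 0.001, 0.09, 0],
  [0, 0.001, 0.09, 0],
])

```text
time_s: 2.22
eef_pos: [0.6211, -0.1683, 0.0807]
tool_rot: [-179.9, 0.1, -6.0]
wrist_force: [-0.2, 0.5, 0.3]
finger_gap: -0.0001
```

Run:
```python
from h import *
from rig import vision
p=np.load('p.npy');d=vision.capture('scene')
S=rig(p,[[0,-.15,.072]]);shift(S[0],np.degrees(p[2]))
q=proj(d,S)[0];print(q);u,v=int(q[0]),int(q[1])
a=d['img'][v-50:v+50,u-60:u+60]
b=cv2.convertScaleAbs(cv2.resize(a,None,fx=6,fy=6,interpolation=cv2.INTER_CUBIC),alpha=1.6)
cv2.imwrite('pics/c1.png',b)
```

```text
t 2.27 pos [ 0.6216 -0.1685  0.0813] rot [-179.92   -0.     -6.01] F [-0.01 -0.03  0.48] | shift [-0.0012  0.0002  0.0093] turn 0.001
[240.02523783 216.87396851]
```

View pics/c1.png

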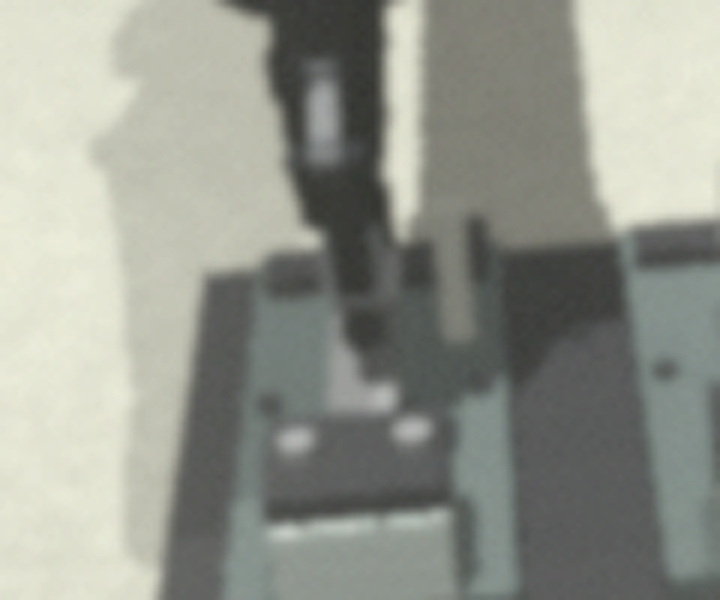

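The fingertip (~362,300) is centred over the stud (~362,325) in the scene view. I'll creep down from here.

Request:
carry_out([
  [-0.001, 0, 0.003, 0],
  [-0.001, 0, 0.005, 0],
  [-0.001, 0, 0.006, 0],
  [-0.001, 0, 0.007, 0],
  [-0.001, 0, 0.008, 0],
  [-0.001, 0, 0.009, 0],
  [-0.001, 0, 0.01, 0],
  [-0.001, 0, 0.011, 0],
  [-0.001, 0, 0.011, 0],
])

```text
time_s: 3.4
eef_pos: [0.6205, -0.1683, 0.0706]
tool_rot: [-179.9, 0.0, -6.0]
wrist_force: [-2.8, -0.3, 2.4]
finger_gap: 0.0
```

Request:
carry_out([
  [0, 0, 0.001, 0],
  [0, 0, 0.002, 0],
  [0, 0, 0.002, 0],
  [0, 0, 0.002, 0],
])

```text
time_s: 3.9
eef_pos: [0.6203, -0.1683, 0.0691]
tool_rot: [-179.9, 0.0, -6.0]
wrist_force: [-3.3, -0.3, 5.4]
finger_gap: 0.0001
```

Run:
```python
from rig import status
print(status.get_state())
```

```text
{'time_s': 3.9, 'joint_pos': array([ 26.24561646,  32.11776444, -20.26960635,  97.22352459,
        13.24576799,  53.07437331,  -5.19476272]), 'joint_velocities': array([ 0.08497915, -0.07421776,  0.09349626, -0.08575309,  0.02234595,
       -0.16057587,  0.0397428 ]), 'joint_efforts': array([-1.81837385e-01, -4.73046899e+01, -3.59675109e+00, -2.07532507e+01,
        1.32015031e-01, -9.76685509e-01, -1.86584679e-03]), 'eef_pos': array([ 0.62029998, -0.16830443,  0.06906111]), 'tool_rot': array([-1.79938480e+02,  4.14380727e-02, -6.01372436e+00]), 'wrist_force': array([-3.26998259, -0.26449903,  5.39684693]), 'moment': array([ 0.12046206,  0.66711427, -0.02710473]), 'finger_gap': 8.678311176128885e-05}
```

Request:
carry_out([
  [0.0005, 0, 0.001, 0],
  [0.0005, 0, 0.0015, 0],
  [0.0005, 0, 0.002, 0],
  [0.0005, 0, 0.002, 0],
])

```text
time_s: 4.4
eef_pos: [0.6202, -0.1683, 0.0679]
tool_rot: [-180.0, 0.1, -6.0]
wrist_force: [-4.1, 1.5, 9.5]
finger_gap: 0.0001
```

Request:
carry_out([
  [0.0005, 0, 0.0006, 0],
  [0.0005, 0, 0.0006, 0],
  [0.0005, 0, 0.0006, 0],
  [0.0005, 0, 0.0006, 0],
  [0.0005, 0, 0.0006, 0],
  [0.0005, 0, 0.0006, 0],
  [0.0005, 0, 0.0006, 0],
  [0.0005, 0, 0.0006, 0],
  [0.0005, 0, 0.0006, 0],
  [0.0005, 0, 0.0006, 0],
  [0.0005, 0, 0.0006, 0],
  [0.0005, 0, 0.0006, 0],
])

```text
time_s: 5.9
eef_pos: [0.6203, -0.1683, 0.0681]
tool_rot: [-180.0, 0.2, -6.0]
wrist_force: [-4.0, -0.0, 8.3]
finger_gap: 0.0001
```

Right leaf: 8.3 N at about 3.5 to 4 mm deflection, so it is sound. Next is the middle leaf.

Request:
carry_out([
  [0, 0, -0.02, 0],
  [0, 0, -0.045, 0],
  [0, -0.03, -0.045, 0],
  [0, -0.06, -0.045, 0],
  [0, -0.09, -0.045, 0],
  [0, -0.12, -0.045, 0],
  [0, -0.145, -0.045, 0],
  [0, -0.15, -0.045, 0],
  [0, -0.15, -0.03, 0],
  [0, -0.15, -0.016, 0],
  [0, -0.15, -0.01, 0],
  [0, -0.15, -0.009, 0],
])

```text
time_s: 7.4
eef_pos: [0.6355, -0.0199, 0.0761]
tool_rot: [-180.0, 0.3, -6.1]
wrist_force: [-0.1, 0.2, 0.2]
finger_gap: 0.0002
```

Run:
```python
from h import *
p=np.load('p.npy');shift(rig(p,[[0,0,.072]])[0],np.degrees(p[2]))
```

```text
t 7.4 pos [ 0.6355 -0.0199  0.0761] rot [-179.99    0.27   -6.08] F [-0.1   0.18  0.18] | shift [ 0.0006 -0.0006  0.0041] turn -0.001
```

Request:
carry_out([
  [0, 0, 0.002, 0],
  [0, 0, 0.003, 0],
  [0, 0, 0.004, 0],
  [0, 0, 0.005, 0],
  [0, 0, 0.006, 0],
  [0, 0, 0.007, 0],
  [0, 0, 0.007, 0],
  [0, 0, 0.007, 0],
])

```text
time_s: 8.4
eef_pos: [0.6353, -0.0198, 0.0693]
tool_rot: [-180.0, 0.3, -6.1]
wrist_force: [-1.5, 0.4, 3.3]
finger_gap: 0.0003
```

Request:
carry_out([
  [0, 0, 0.001, 0],
  [0, 0, 0.002, 0],
  [0, 0, 0.0025, 0],
  [0, 0, 0.0025, 0],
  [0, 0, 0.0025, 0],
])

```text
time_s: 9.02
eef_pos: [0.6352, -0.0198, 0.0668]
tool_rot: [-180.0, 0.3, -6.1]
wrist_force: [-3.3, 0.9, 4.6]
finger_gap: -0.0005
```

Request:
carry_out([
  [0, 0, 0.001, 0],
  [0, 0, 0.002, 0],
  [0, 0, 0.003, 0],
  [0, 0, 0.003, 0],
  [0, 0, 0.003, 0],
])

```text
time_s: 9.65
eef_pos: [0.635, -0.0198, 0.0642]
tool_rot: [180.0, 0.3, -6.1]
wrist_force: [-4.0, 0.8, 7.2]
finger_gap: 0.0
```

Request:
carry_out([
  [0, 0, 0.001, 0],
  [0, 0, 0.0014, 0],
  [0, 0, 0.0014, 0],
  [0, 0, 0.0014, 0],
  [0, 0, 0.0014, 0],
  [0, 0, 0.0014, 0],
  [0, 0, 0.0014, 0],
  [0, 0, 0.0014, 0],
  [0, 0, 0.0014, 0],
  [0, 0, 0.0014, 0],
  [0, 0, 0.0014, 0],
  [0, 0, 0.0014, 0],
])

```text
time_s: 11.15
eef_pos: [0.635, -0.0198, 0.0635]
tool_rot: [180.0, 0.3, -6.1]
wrist_force: [-4.5, 0.3, 9.0]
finger_gap: 0.0004
```

Middle leaf: about 8.5 N at about 8 mm deflection, held for more than a second, so it is the soft one. I'll lift and come down on the right side of the middle tab.

Request:
carry_out([
  [0, 0, -0.025, 0],
  [0, 0, -0.055, 0],
  [-0.02, 0.008, -0.055, 0],
  [-0.05, 0.02, -0.055, 0],
  [-0.08, 0.03, -0.055, 0],
  [-0.1, 0.034, -0.055, 0],
  [-0.104, 0.034, -0.055, 0],
  [-0.104, 0.034, -0.055, 0],
  [-0.104, 0.034, -0.035, 0],
  [-0.104, 0.034, -0.015, 0],
  [-0.104, 0.034, -0.01, 0],
  [-0.104, 0.034, -0.01, 0],
])

```text
time_s: 12.65
eef_pos: [0.5287, -0.0423, 0.074]
tool_rot: [-180.0, 0.3, -6.1]
wrist_force: [0.5, -0.4, 0.1]
finger_gap: 0.0002
```

Run:
```python
from h import *
from rig import vision
p=np.load('p.npy');d=vision.capture('scene')
S=rig(p,[[-.105,-.032,.042],[-.105,0,.052]]);shift(S[0],np.degrees(p[2]))
q=proj(d,S)[1];print(q);u,v=int(q[0]),int(q[1])
a=d['img'][v-50:v+50,u-60:u+60]
b=cv2.convertScaleAbs(cv2.resize(a,None,fx=6,fy=6,interpolation=cv2.INTER_CUBIC),alpha=1.8)
cv2.imwrite('pics/c2.png',b)
```

```text
t 12.7 pos [ 0.529  -0.0423  0.0745] rot [-179.99    0.26   -6.08] F [0.04 0.83 0.54] | shift [-0.0007 -0.0021  0.0325] turn -0.0
[303.0207793  195.46778595]
```

View pics/c2.png

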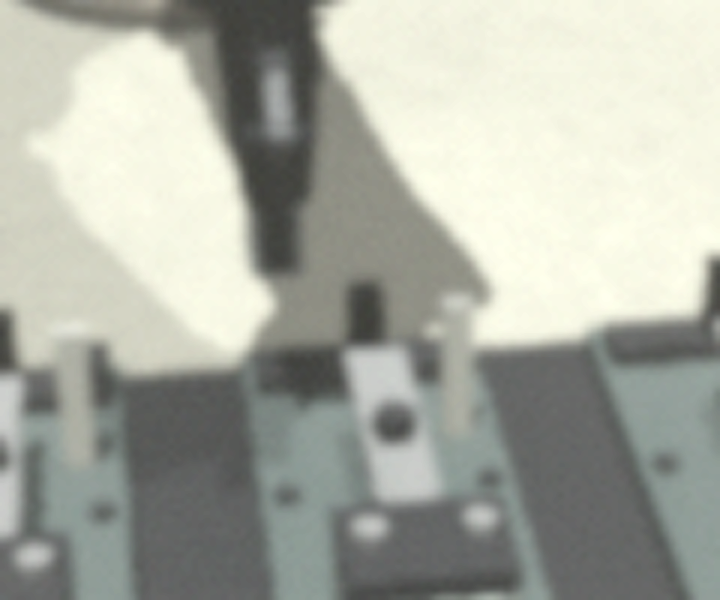

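The finger tip (258–298, 270) hangs to the right of the middle tab (348–382, 285–340) with a gap of about 18 mm. I'll go down and push left.

Request:
carry_out([
  [-0.001, 0, 0.015, 0],
  [-0.001, 0, 0.029, 0],
  [-0.001, 0, 0.033, 0],
  [-0.001, -0.005, 0.033, 0],
  [-0.001, -0.01, 0.033, 0],
  [-0.001, -0.014, 0.033, 0],
  [-0.001, -0.018, 0.033, 0],
  [-0.001, -0.022, 0.033, 0],
  [-0.001, -0.026, 0.033, 0],
  [-0.001, -0.03, 0.033, 0],
  [-0.001, -0.034, 0.033, 0],
  [-0.001, -0.038, 0.033, 0],
])

```text
time_s: 14.2
eef_pos: [0.5321, -0.0042, 0.0416]
tool_rot: [-180.0, 0.2, -6.1]
wrist_force: [0.8, -2.6, 2.0]
finger_gap: 0.0004
```

Request:
carry_out([
  [0, -0.002, 0, 0],
  [0, -0.004, 0, 0],
  [0, -0.006, 0, 0],
  [0, -0.008, 0, 0],
  [0, -0.009, 0, 0],
])

```text
time_s: 14.82
eef_pos: [0.5328, 0.0042, 0.0416]
tool_rot: [179.9, 0.3, -6.1]
wrist_force: [0.6, -4.4, 2.8]
finger_gap: -0.0002
```

Run:
```python
from h import *
p=np.load('p.npy');shift(rig(p,[[-.105,.015,.042]])[0],np.degrees(p[2]))
```

```text
t 14.82 pos [0.5328 0.0042 0.0416] rot [179.95   0.26  -6.08] F [ 0.61 -4.37  2.78] | shift [ 0.0002 -0.0024 -0.0004] turn -0.0
```

Request:
carry_out([
  [0, -0.001, 0, 0],
  [0, -0.002, 0, 0],
  [0, -0.003, 0, 0],
  [0, -0.004, 0, 0],
  [0, -0.004, 0, 0],
])

```text
time_s: 15.45
eef_pos: [0.5328, 0.0043, 0.0416]
tool_rot: [179.7, 0.3, -6.2]
wrist_force: [-1.3, -9.3, 3.8]
finger_gap: -0.0002
```

The tab is hard against its stop: the force rises with no further motion. I'll back off and rise.

Request:
carry_out([
  [0, 0.004, 0, 0],
  [0, 0.012, 0, 0],
  [0, 0.018, 0, 0],
  [0, 0.018, -0.03, 0],
  [0, 0.018, -0.07, 0],
  [-0.02, 0.018, -0.12, 0],
  [-0.05, 0.018, -0.15, 0],
  [-0.09, 0.018, -0.17, 0],
  [-0.1, 0.018, -0.17, 0],
  [-0.1, 0.018, -0.17, 0],
])

```text
time_s: 16.7
eef_pos: [0.4322, -0.002, 0.212]
tool_rot: [179.7, 0.3, -6.2]
wrist_force: [0.2, -0.0, -0.2]
finger_gap: 0.0
```

Run:
```python
from h import *
from rig import vision
p=np.load('p.npy');d=vision.capture('scene')
S=rig(p,[[-.105,y,.064] for y in (.15,0,.03,-.15)]);q=proj(d,S);shift(S[0],0)
a=d['img'][140:290,190:430]
b=cv2.convertScaleAbs(cv2.resize(a,None,fx=3.3,fy=3.3,interpolation=cv2.INTER_CUBIC),alpha=1.8)
for t in q: cv2.circle(b,tuple(int(k) for k in (t-[190,140]+.5)*3.3),3,(0,0,255),1)
cv2.imwrite('pics/end.png',b)
```

```text
t 16.75 pos [ 0.4327 -0.002   0.2118] rot [179.68   0.31  -6.21] F [ 0.19 -0.37  0.09] | shift [ 0.0995 -0.1553  0.1464] turn -0.108
```

View pics/end.png

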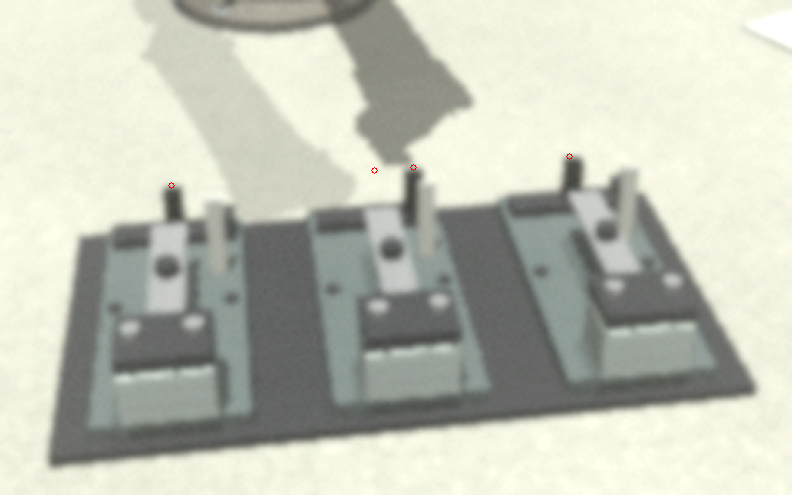

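The middle tab (413,172) now sits on the predicted end-stop mark. The right (173,190) and left (571,160) tabs are still at their start marks, and the arm is clear. I'll hand the job in.

```bash
python3 -c "
from rig import workorder
print(workorder.close_job())"
```

```text
the job is handed in; nothing more can be done
None
```

The middle leaf is the soft one, and its reject tab is now fully left against its stop. The job was handed in at about 17 s.

| Leaf | Press | Deflection | Verdict |
|---|---|---|---|
| Right | about 8–9 N, held 1.5 s | about 3.5–4 mm | sound |
| Middle | about 8–9 N, held about 1.5 s | about 8 mm | soft |
| Left | not pressed | – | not tested |

- **Left leaf:** I skipped it because the middle result was clear and only one leaf is soft.
- **Tab:** I pushed the middle tab left until it stopped moving while the side force rose to about 9 N.
- **Last picture:** the middle tab sits on the predicted end-stop mark, the other two tabs are at their start positions, and the arm is clear with no force on it. The weight, jar and beaker were outside that crop, so I didn't check them again, but the arm did not work near them.
- **Forces:** the highest vertical reading on a leaf was 9.5 N. There was also 3–5 N of sideways friction at the stud during the presses, which stayed within the 15 N limit. Force was only read at the end of each move.

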